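# Dispense one rack foot and nudge it onto the kit card

## Robot

A 7-joint arm with a two-finger parallel gripper is mounted at the origin on the work surface. World frame = base frame: x ahead of the robot, y to its left, z up, the work surface at z = 0. Lengths are in mm, angles in rad, forces in N, time in s.
With the tool pointing down it reaches from about 400 to 900 mm from the base axis. Payload 5.6 kg.
Tool frame: the origin (TCP) lies between the finger pads; the fingertips stand 17 mm ahead of it and the grasp point (between the pads) lies 2 mm behind it; z points along the fingers, y is the line along which they close (so a half turn about z gives the same grasp; the last joint's range is limited). The gripper opens to 92 mm and grips with 3 to 60 N. Pads are 20 mm wide; open, the fingers measure 128 mm over their backs; the gripper's body (75 mm by 189 mm) begins 69 mm behind the grasp point.
Start: joints at [1.13, 0.468, -0.012, 1.603, 0.006, 1.071, -0.056], TCP at [251.765, -599.269, 231.592] pointing down, gripper open.
Joint ranges: [-2.53, 2.53], [-0.31, 2.02], [-1.57, 1.55], [0.28, 2.44], [-1.29, 4.43], [0.15, 1.84], [-2.92, 2.92]. Speed limits (rad/s): [2.57, 2.57, 3.14, 3.14, 3.14, 3.14, 3.14].

## Interface

Orientations are given as a rotation vector (axis times angle).
In Python, from workcell import * gives the robot as it stands.
- The arm moves only by the shell command python3 -m handwheel 'ROWS' [OPENING] [FORCE]. ROWS is a JSON object of lists of equal length, an entry for each row: "linear": the shift along the tool's x, y, z in cm, a list of three; "yaw": the turn about the tool's z in rad. A call has 1 to 20 rows; each row shifts and turns the commanded pose from where the row before left it, along the tool's axes as they then stand; what a row does not reach is not made up. A row lasts 1/8 s, in which the tool goes at most 62.5 mm and 10.7 degrees, less where a joint would pass 70% of its speed; a pose out of reach is approached as far as the arm can. A call is refused whole if a number of a shift passes 6.25 or a number of a turn 0.188, either way. A call with a gripper value outside its range is refused whole. OPENING is the closure, from 0 (fully open) to 1 (shut), set as the call begins (- or left out, the last holds). The fingers move at their own pace and stop on an object; FORCE is the grip in N (left out, the last holds). Time passes only in rows, so rows that do not move let the fingers close. It gives the time, the measured TCP pose, the force, the opening and the grip force at its end, in the units of the state.
- state(): the state, without advancing time (a new reading comes with each control period).
- camera(name): name is "side" or "top" or "wrist"; returns the picture (384x512x3 uint8, red, green, blue); there is no depth.
- camera_model(name): a dict with "intrinsics" (3x3 intrinsics, pixels), "world_from_camera" (4x4, takes a point from camera to world coordinates). Camera axes: x right, y down, z forward; pixel columns grow to the right and rows downward; lengths in mm; the calibration is good to about 2 mm. The wrist camera is an equidistant fisheye: a pixel r from the principal point sees the ray r / f radians off the axis. A picture is of the moment at which its call begins: read the wrist's pose just before it. camera_model takes no time and is no camera call; for the wrist camera it gives the pose at the moment of the call.
- close_job(): hands the job in; it is judged then, once.
The state is a dict: "clock": time; "joint_pos": joint angles; "dq": joint speeds; "joint_efforts": joint torques, N m; "tcp_pos": TCP position; "tcp_rot": TCP orientation; "force": force on the tool from outside, world axes, zero at the start; "ft_torque": the same for the moment, N m; "opening": opening from 0.0 (shut) to 1.0 (fully open); "finger_force": force on a finger pad.
Only numpy, scipy, OpenCV 4.12 (cv2) and the standard library are available. Lean on these libraries where they do the work, as an engineer would, in place of code of your own. Each camera call takes 0.05 s, during which the arm holds its last target. There are 200 camera calls.

## Task

Press the plunger of the foot dispenser all the way down once and let it spring back, so that a single rack foot comes out on the bench. Then push that foot aside over the bench, without ever picking it up, until it lies wholly on the cardboard kit card. Only one foot may leave the dispenser, and the carton, cup and tape roll stay where they are.

Things in the scene. Friction and masses are not known exactly. Their poses are not given: they have to be found in the camera images.
- dispenser: Grey metal foot dispenser fixed to the bench, 46 mm high without plunger, 55 mm wide (y), x from -25 mm (front face, with the 20 mm high outlet at its foot, roughly towards the robot) to +118 mm (rear; 4 mm high lugs reach y = +-48). Origin on the bench under the stack of feet, in the front part, open on top. Pressing drives a 10 mm high bar that pushes the lowest foot out along -x.
- plunger_top (a point): Centre of the flat top of the plunger's round black cap, 36 mm diameter and 12 mm thick, on a thin stem on top of the rear part of the dispenser. It is 64 mm from the dispenser's origin along the dispenser's +x, 86 mm above the bench when up, 61 mm when fully pressed. Moves with the plunger.
- plunger (a joint): Plunger travel in m: 0 = up at rest, 0.025 = fully down at its hard stop. Pressed straight down; the spring takes about 3.5 N to start and 7 N at the bottom (more when pressed fast), and lifts it again when let go. The bar that pushes the foot out moves 3 times as far and goes back in with the plunger.
- outlet (a point): Point on the bench where the middle of a foot lies after a slow full press: 75 mm in front (dispenser's -x) of the dispenser's origin. A fast press sends it a little farther.
- foot0: The lowest of three equal rack feet in the dispenser, the one that comes out first: flat white plastic disc, 40 mm diameter, 14 mm thick, about 22 g, small dark screw hole on top. Origin at the middle of its underside, on the bench (z = 0). Slides on the bench, does not roll while flat.
- foot1: Second foot in the stack, same size; origin at the middle of its underside, 14 mm above the bench at the start, drops to the bench after the plunger has gone back up. Must stay in the dispenser.
- foot2: Top foot in the stack, same size; must stay in the dispenser.
- card: Square plain cardboard kit card, 100 x 100 mm, taped flat on the bench (about 1 mm high, no edge to catch on), to the left or to the right of the dispenser. Origin at its middle, x and y along its edges, z up.
- carton: Bystander: small closed cardboard carton, 75 x 75 x 50 mm high, loose, on the other side of the dispenser than the card. Origin under its middle.
- cup: Bystander: clear plastic cup, 72 mm across the rim, 100 mm high, loose. Origin under its middle.
- tape: Bystander: grey tape roll lying flat, 90 mm diameter, 24 mm high, loose. Origin under its middle.
There are look-alikes about, which are no part of the job. What is shaped like the dispenser but yellow is not meant. Leave any green look-alike of the foot2 alone.

How it is judged:
By the outcome, as a careful person would: the job done as asked, in the order asked, and still so for the second after the job is handed in, with the robot touching nothing.
It also fails if it takes over 64 s, if anything falls off the work surface, if the arm or the gripper's body presses on something with over 40 N, if the wrist force passes 120 N, or if a joint passes its speed limit or range.

## Working session

There is one attempt and no reset: what is moved stays moved. The work goes in short steps, Python scripts to look and compute and a shell command to move; the robot and the scene stay as the last step left them, time stands still between calls to the robot, and variables do not carry over. Pictures are saved under pics/ and viewed, at most 10 in all, crops included, and the job is handed in when it is done.

```bash
mkdir -p pics
python3 - <<'E'
from workcell import *
import cv2
for n in("top","side"):
    m=camera_model(n);print(n,m["intrinsics"],m["world_from_camera"])
    cv2.imwrite(f"pics/{n}0.png",camera(n)[:,:,::-1])
s=state();print(s["clock"],s["tcp_pos"],s["tcp_rot"],s["opening"],s["force"])
E
```

```text
top [[485.52166748   0.         248.77019165]
 [  0.         485.52166748 195.9203081 ]
 [  0.           0.           1.        ]] [[ 2.61604914e-02 -9.93724254e-01  1.08755393e-01  5.23222802e+02]
 [-9.99656696e-01 -2.58467554e-02  4.29369629e-03 -1.25448769e+01]
 [-1.45577609e-03 -1.08830382e-01 -9.94059268e-01  1.11141793e+03]
 [ 0.00000000e+00  0.00000000e+00  0.00000000e+00  1.00000000e+00]]
side [[404.5290804    0.         254.96808333]
 [  0.         404.5290804  198.36940935]
 [  0.           0.           1.        ]] [[-9.01183872e-01 -3.28926112e-01  2.82268031e-01  4.13606283e+02]
 [-4.33422930e-01  6.78620851e-01 -5.92974118e-01  4.41603042e+02]
 [ 3.49169939e-03 -6.56720149e-01 -7.54126285e-01  6.88282339e+02]
 [ 0.00000000e+00  0.00000000e+00  0.00000000e+00  1.00000000e+00]]
0.1 [ 251.54569901 -598.81587729  230.7366628 ] [-3.07815761e+00 -6.20316028e-01  6.63729251e-04] 1.0010486882960163 [-0.56288962 -0.69467737 -0.22463604]
```

View pics/top0.png

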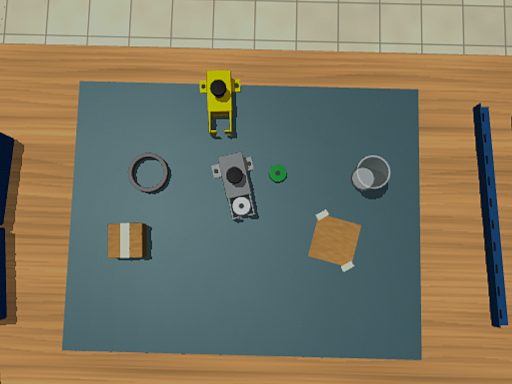

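View pics/side0.png

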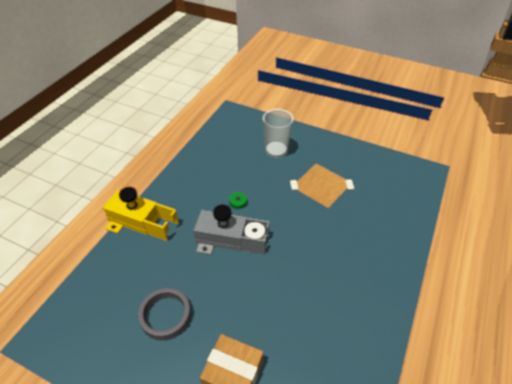

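Top view: grey dispenser has its stack at about (241,206) and its cap at (235,176). The card is at (335,241), the green look-alike at (278,173) and the cup at (372,172). The carton and tape are to the left. Next I'll turn these pixels into positions.

```bash
cat > h.py <<'E'
from workcell import *
import numpy as np, cv2
def ray(n,u,v,z,m=None):
    m=m or camera_model(n);K=np.array(m["intrinsics"]);T=np.array(m["world_from_camera"])
    d=T[:3,:3]@np.linalg.solve(K,[u,v,1.]);o=T[:3,3];return (o+d*(z-o[2])/d[2])[:2]
def proj(n,p):
    m=camera_model(n);K=np.array(m["intrinsics"]);T=np.linalg.inv(np.array(m["world_from_camera"]))
    q=K@(T[:3,:3]@np.array(p,float)+T[:3,3]);return q[:2]/q[2]
def blob(mask,box):
    x0,y0,x1,y1=box;k=np.zeros_like(mask,np.uint8);k[y0:y1,x0:x1]=mask[y0:y1,x0:x1]
    n,l,s,c=cv2.connectedComponentsWithStats(k);i=1+np.argmax(s[1:,4]);return (l==i).astype(np.uint8),c[i],s[i]
E
python3 - <<'E'
from h import *
im=camera("top");a=im.astype(int);mx=a.max(2);mn=a.min(2)
_,c,s=blob(mx<45,(215,150,255,195));print("cap",c,s,ray("top",*c,86))
m,c,s=blob(mn>170,(220,190,265,222));cc,r=cv2.minEnclosingCircle(cv2.findNonZero(m));print("foot",c,s,cc,r,ray("top",*cc,42))
m,c,s=blob((a[:,:,0]-a[:,:,2]>40),(295,205,375,275));R=cv2.minAreaRect(cv2.findNonZero(m));print("card",R,[ray("top",*p,1).round() for p in cv2.boxPoints(R)],ray("top",*R[0],1))
i2=cv2.resize(im[140:280,195:395],None,fx=4,fy=4,interpolation=cv2.INTER_CUBIC);cv2.imwrite("pics/crop1.png",i2[:,:,::-1])
E
```

```text
cap [234.57368421 174.92631579] [227 167  16  17 190] [679.69156468  23.36039398]
foot [240.93717277 205.42931937] [233 198  17  16 191] (241.0, 205.5) 8.381627082824707 [618.47562857   8.69143071]
card ((334.0588073730469, 240.26470947265625), (43.89894104003906, 44.1414794921875), 14.03624439239502) [array([ 510., -144.]), array([ 608., -168.]), array([ 586., -265.]), array([ 489., -241.])] [ 548.20143479 -204.57470379]
```

View pics/crop1.png

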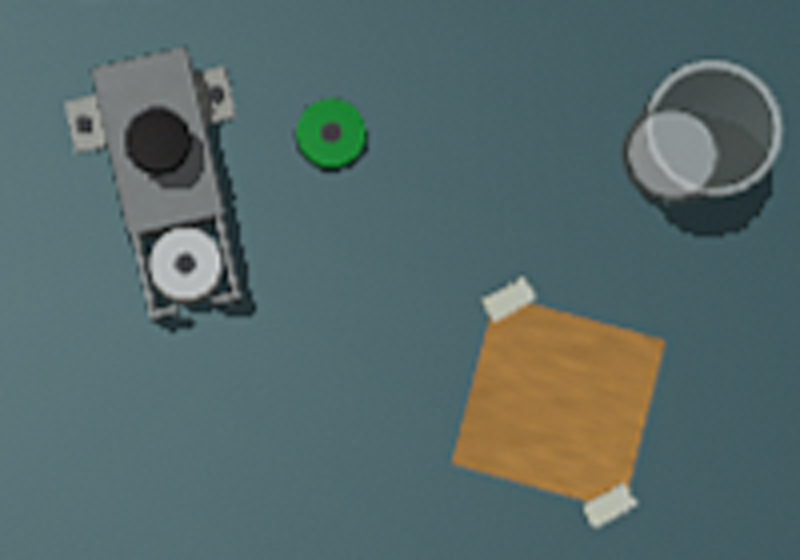

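```bash
cat >> h.py <<'E'
from scipy.spatial.transform import Rotation as R
def go(p,yawdir=None):
    s=state();M=R.from_rotvec(s["tcp_rot"]).as_matrix();t=np.array(s["tcp_pos"])
    print("t %.2f"%s["clock"],"tcp",t.round(1),"F",np.round(s["force"],1),"open",round(s["opening"],2)); print(M.round(3))
    print("tool shift cm",(M.T@(np.array(p)-t)/10).round(2), "xdir deg",np.degrees(np.arctan2(M[1,0],M[0,0])).round(1))
E
python3 -c "
from h import *
go([679,23.6,140])"
```

```text
t 0.15 tcp [ 251.6 -598.9  230.9] F [-0.4 -0.4  0.5] open 1.0
[[ 0.922  0.387 -0.001]
 [ 0.387 -0.922  0.001]
 [-0.    -0.001 -1.   ]]
tool shift cm [ 63.52 -40.82   9.14] xdir deg 22.8
```

```bash
python3 -m handwheel '{"linear":[[0,0,0],[0,0,0],[0,0,0],[0,0,0],[0,0,0],[0,0,0],[0,0,0],[0,0,0]],"yaw":[-0.16,-0.16,-0.16,-0.16,-0.16,-0.16,-0.16,-0.05]}' 1 20
python3 -m handwheel '{"linear":[[2,1.5,0],[4.45,3.05,0],[4.45,3.05,0],[4.45,3.05,0],[4.45,3.05,0],[4.45,3.05,0],[4.45,3.05,0],[4.45,3.05,0],[4.45,3.05,0],[4.45,3.05,0],[4.45,3.05,0],[4.45,3.05,0],[4.45,3.05,0],[4.45,3.05,0],[2.4,1.5,0],[0,0,0]],"yaw":[0,0,0,0,0,0,0,0,0,0,0,0,0,0,0,0]}'
python3 - <<'E'
from h import *
go([679,23.6,140])
print(camera_model("wrist"))
cv2.imwrite("pics/w1.png",camera("wrist")[:,:,::-1])
E
```

```text
clock: 1.15
tcp_pos: [251.5, -599.1, 231.2]
tcp_rot: [-2.222, -2.22, -0.001]
force: [0.0, -0.3, 0.2]
opening: 0.149
finger_force: 0.0
clock: 3.15
tcp_pos: [679.6, 27.2, 231.2]
tcp_rot: [-2.217, -2.223, -0.001]
force: [-0.4, 0.1, -0.6]
opening: 0.003
finger_force: 0.0
t 3.15 tcp [679.6  27.2 231.2] F [-0.4  0.1 -0.6] open 0.0
[[-0.002  1.    -0.001]
 [ 1.     0.002  0.002]
 [ 0.002 -0.001 -1.   ]]
tool shift cm [-0.38 -0.05  9.12] xdir deg 90.1
{'intrinsics': array([[297.31863964,   0.        , 253.0792918 ],
       [  0.        , 297.31863964, 185.00728317],
       [  0.        ,   0.        ,   1.        ]]), 'world_from_camera': array([[ 9.99994312e-01,  3.35255651e-03,  3.69794727e-04,
         6.79356344e+02],
       [ 3.33347048e-03, -9.65636583e-01, -2.59874734e-01,
         1.00766362e+02],
       [-5.14157413e-04,  2.59874488e-01, -9.65642266e-01,
         3.84967334e+02],
       [ 0.00000000e+00,  0.00000000e+00,  0.00000000e+00,
         1.00000000e+00]])}
```

View pics/w1.png

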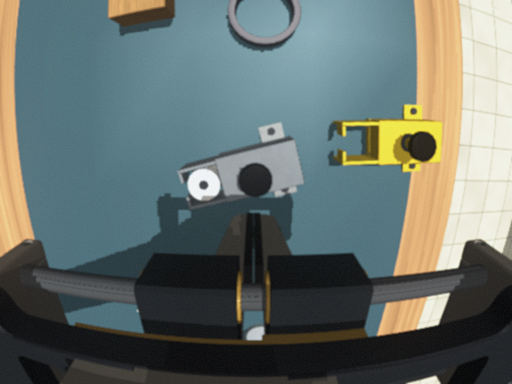

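The wrist view shows the cap at about (255,179) and the stack's top foot at (203.5,184.5), with the closed fingers just below them.

```bash
cat >> h.py <<'E'
def wray(u,v,z,m=None):
    m=m or camera_model("wrist");K=m["intrinsics"];T=m["world_from_camera"]
    a=np.array([(u-K[0,2]),(v-K[1,2])]);r=np.hypot(*a)+1e-9;th=r/K[0,0]
    d=T[:3,:3]@np.array([*(a/r*np.sin(th)),np.cos(th)]);o=T[:3,3];return (o+d*(z-o[2])/d[2])[:2]
E
python3 - <<'E'
from h import *
im=cv2.imread("pics/w1.png").astype(int);mx=im.max(2);mn=im.min(2)
_,c,s=blob(mx<40,(230,155,280,205));print(c,s,wray(*c,84))
m,c,s=blob(mn>170,(180,160,225,205));cc,r=cv2.minEnclosingCircle(cv2.findNonZero(m));print(cc,r,wray(*cc,42))
E
```

```text
[254.59876543 186.61419753] [240 177  31  19 324] [680.68530101  14.89603588]
(203.64083862304688, 184.091552734375) 16.393056869506836 [619.48817208   6.35100108]
```

```bash
python3 -m handwheel '{"linear":[[-0.25,0.02,1],[-0.25,0,3],[0,0,4],[0,0,3],[0,0,1],[0,0,0.4],[0,0,0],[0,0,0]],"yaw":[0,0,0,0,0,0,0,0]}'
python3 -m handwheel '{"linear":[[0,0,0.2],[0,0,0.2],[0,0,0.15],[0,0,0.15],[0,0,0.15],[0,0,0.15],[0,0,0.15],[0,0,0.15]],"yaw":[0,0,0,0,0,0,0,0]}'
```

```text
clock: 4.2
tcp_pos: [681.1, 16.9, 108.9]
tcp_rot: [2.224, 2.217, 0.002]
force: [0.8, 0.7, 0.6]
opening: 0.005
finger_force: 0.0
clock: 5.2
tcp_pos: [680.6, 17.0, 95.4]
tcp_rot: [2.225, 2.218, 0.0]
force: [-1.3, 0.5, 7.1]
opening: 0.009
finger_force: 3.5
```

```bash
python3 -m handwheel '{"linear":[[0,0,0.12],[0,0,0.12],[0,0,0.12],[0,0,0.12],[0,0,0.12],[0,0,0.12],[0,0,0.12],[0,0,0.12],[0,0,0.12],[0,0,0.12],[0,0,0.12],[0,0,0.12],[0,0,0.12]],"yaw":[0,0,0,0,0,0,0,0,0,0,0,0,0]}'
```

```text
clock: 6.82
tcp_pos: [680.6, 17.0, 80.0]
tcp_rot: [2.224, 2.218, 0.0]
force: [-2.4, -0.2, 7.4]
opening: 0.005
finger_force: 3.9
```

```bash
python3 -m handwheel '{"linear":[[0,0,0.1],[0,0,0.1],[0,0,0],[0,0,0]],"yaw":[0,0,0,0]}'
```

```text
clock: 7.32
tcp_pos: [680.6, 17.0, 78.4]
tcp_rot: [2.224, 2.217, 0.0]
force: [-3.2, 0.1, 9.6]
opening: 0.003
finger_force: 4.9
```

```bash
python3 -m handwheel '{"linear":[[0,0,0.08],[0,0,0.08],[0,0,0]],"yaw":[0,0,0]}'
```

```text
clock: 7.7
tcp_pos: [680.8, 17.0, 78.3]
tcp_rot: [2.224, 2.217, 0.0]
force: [-6.6, -0.9, 18.4]
opening: 0.004
finger_force: 8.9
```

The hard stop is reached: z holds while the force jumps to 18 N. I'll release the plunger and rise.

```bash
python3 -m handwheel '{"linear":[[0,0,-0.2],[0,0,-0.4],[0,0,-0.5],[0,0,-0.6],[0,0,-1],[0,0,-2],[0,0,-3],[0,0,-3],[0,0,-1],[0,0,0],[0,0,0]],"yaw":[0,0,0,0,0,0,0,0,0,0,0]}' 0.76
python3 - <<'E'
from h import *
im=camera("top");cv2.imwrite("pics/t2.png",cv2.resize(im[140:280,195:395],None,fx=4,fy=4,interpolation=cv2.INTER_CUBIC)[:,:,::-1])
go([545,0,100])
im=camera("wrist");
E
```

```text
clock: 9.07
tcp_pos: [679.4, 16.7, 190.9]
tcp_rot: [-2.224, -2.217, 0.003]
force: [0.0, 0.2, -0.5]
opening: 0.242
finger_force: 0.0
t 9.12 tcp [679.4  16.7 190.8] F [-0.7 -0.4  0.2] open 0.24
[[ 0.003  1.    -0.003]
 [ 1.    -0.003 -0.   ]
 [-0.    -0.003 -1.   ]]
tool shift cm [ -1.71 -13.41   9.12] xdir deg 89.8
```

View pics/t2.png

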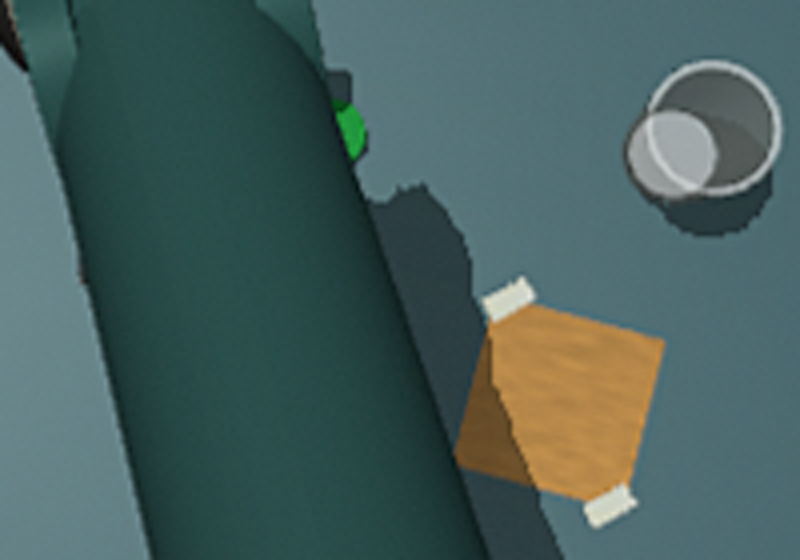

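The arm hides the foot from the top camera here. I'll move to the push start at height and look with the wrist and side cameras.

```bash
python3 -m handwheel '{"linear":[[0.5,-2,0],[0.5,-3,0],[0.5,-3,0],[0.5,-3,0],[0.5,-2.0,0],[0,-0.4,0],[0,0,0],[0,0,0]],"yaw":[0,0,0,0,0,0,0,0]}'
python3 - <<'E'
from h import *
a=camera("wrist");b=camera("side");cv2.imwrite("pics/w3.png",np.vstack([a[60:384],cv2.resize(b[150:270,150:380],(512,267))])[:,:,::-1])
cv2.imwrite("pics/w3raw.png",a[:,:,::-1]);cv2.imwrite("pics/s3raw.png",b[:,:,::-1])
go([545,40,30])
E
```

```text
clock: 10.18
tcp_pos: [547.2, 42.0, 192.2]
tcp_rot: [-2.226, -2.217, -0.001]
force: [1.2, -0.4, -0.3]
opening: 0.241
finger_force: 0.0
t 10.28 tcp [547.   42.2 192.1] F [-0.1  0.4  0.3] open 0.24
[[ 0.004  1.    -0.   ]
 [ 1.    -0.004  0.   ]
 [ 0.    -0.    -1.   ]]
tool shift cm [-0.22 -0.2  16.21] xdir deg 89.8
```

View pics/w3.png

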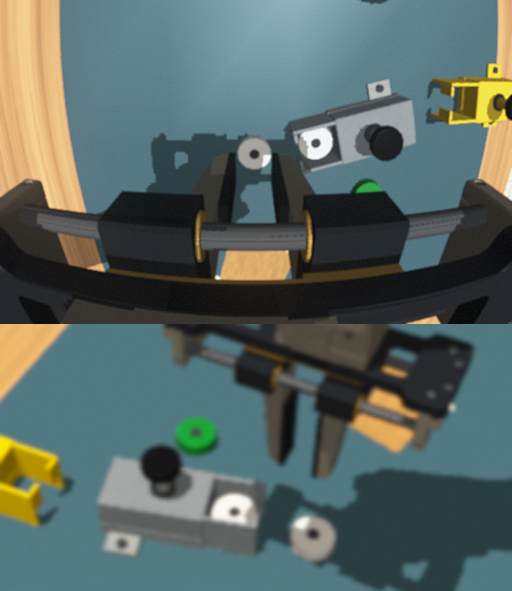

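The plunger is up again and one foot lies in front of the outlet, at wrist (254,213) and side (290,246).

Run:
```python
from h import *
print(wray(254,213,14),ray("side",290.2,246,14))
g=cv2.cvtColor(cv2.imread("pics/w3raw.png"),cv2.COLOR_BGR2HSV)
m,c,s=blob((g[...,1]<60)&(g[...,2]>110),(230,190,280,240));cc=cv2.minEnclosingCircle(cv2.findNonZero(m));print(c,s,cc,wray(*cc[0],14))
```

```text
[547.95050128  -8.41369045] [547.50745845  -5.25895771]
[254.37804878 212.62317073] [238 196  34  34 820] ((254.59536743164062, 212.042236328125), 17.66876792907715) [548.66023971  -7.19801418]
```

```bash
python3 -m handwheel '{"linear":[[0,0,1],[0,0,2.5],[0,0,3],[0,0,3],[0,0,3],[0,0,2],[0,0,1],[0,0,0.6],[0,0,0.4],[0,0,0.2],[0,0,0],[0,0,0]],"yaw":[0,0,0,0,0,0,0,0,0,0,0,0]}'
```

```text
clock: 11.78
tcp_pos: [546.7, 42.3, 25.7]
tcp_rot: [2.225, 2.218, 0.001]
force: [0.1, -0.5, -0.0]
opening: 0.241
finger_force: 0.0
```

```bash
python3 -m handwheel '{"linear":[[0,0,0.2],[0,0,0.2],[-0.5,0,0],[-0.5,0,0],[-0.5,0,0],[-0.4,0,0],[-0.4,0,0],[-0.5,0,0],[-0.5,0,0],[-0.5,0,0],[-0.5,0,0],[-0.5,0,0],[-0.6,0,0],[-0.6,0,0],[-0.6,0,0],[-0.6,0,0],[-0.6,0,0],[-0.6,0,0],[-0.6,0,0],[0,0,0]],"yaw":[0,0,0,0,0,0,0,0,0,0,0,0,0,0,0,0,0,0,0,0]}'
python3 - <<'E'
from h import *
a=camera("wrist");b=camera("side");cv2.imwrite("pics/w4.png",np.vstack([a[60:384],cv2.resize(b[150:270,200:430],(512,267))])[:,:,::-1])
go([548,-178,22])
E
```

```text
clock: 14.28
tcp_pos: [546.1, -48.4, 21.3]
tcp_rot: [2.226, 2.217, -0.001]
force: [1.2, 0.0, 0.2]
opening: 0.24
finger_force: 0.0
t 14.38 tcp [546.1 -47.6  21.4] F [ 0.1 -0.9  0.6] open 0.24
[[ 0.003  1.    -0.   ]
 [ 1.    -0.003  0.   ]
 [ 0.    -0.    -1.   ]]
tool shift cm [-13.04   0.23  -0.07] xdir deg 89.8
```

View pics/w4.png

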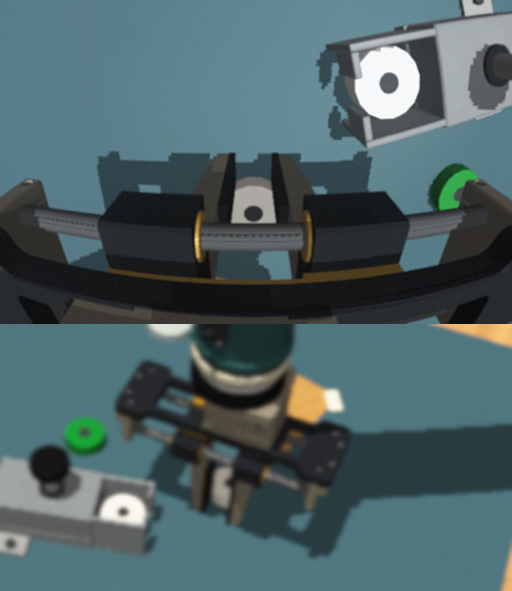

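The foot sits in front of the two fingers, centred. I'll carry on pushing.

```bash
python3 -m handwheel '{"linear":[[-0.4,0,0],[-0.7,0.02,0],[-0.7,0.02,0],[-0.7,0.02,0],[-0.7,0.02,0],[-0.7,0.02,0],[-0.7,0.02,0],[-0.7,0.02,0],[-0.7,0.02,0],[-0.7,0.02,0],[-0.7,0.02,0],[-0.7,0,0],[-0.7,0,0],[-0.7,0,0],[-0.7,0,0],[-0.7,0,0],[-0.6,0,0],[-0.5,0,0],[-0.3,0,0],[0,0,0]],"yaw":[0,0,0,0,0,0,0,0,0,0,0,0,0,0,0,0,0,0,0,0]}'
python3 -m handwheel '{"linear":[[-0.2,0,0],[-0.15,0,0],[-0.1,0,0],[0,0,0]],"yaw":[0,0,0,0]}'
```

```text
clock: 16.88
tcp_pos: [547.8, -170.9, 21.3]
tcp_rot: [2.225, 2.218, -0.0]
force: [-0.1, 0.3, -0.6]
opening: 0.24
finger_force: 0.0
clock: 17.38
tcp_pos: [547.8, -175.3, 21.4]
tcp_rot: [2.225, 2.218, -0.0]
force: [0.3, 0.3, -0.2]
opening: 0.243
finger_force: 0.0
```

```bash
python3 -m handwheel '{"linear":[[0.3,0,0],[0.6,0,0],[1.2,0,0],[1.5,0,-1],[1,0,-3],[0,0,-4],[0,0,-4],[0,0,-4],[2,0,-1],[4,0,0],[4,0,0],[4,0,0],[4,0,0],[4,0,0],[4,0,0],[2,0,0],[0,0,0],[0,0,0]],"yaw":[0,0,0,0,0,0,0,0,0,0,0,0,0,0,0,0,0,0]}'
python3 - <<'E'
from h import *
im=camera("top");a=im.astype(int)
m,c,s=blob((a.min(2)>150)&(np.ptp(a,2)<50) if 0 else (a.min(2)>150),(312,222,358,262));cc,r=cv2.minEnclosingCircle(cv2.findNonZero(m));print(cc,r,ray("top",*cc,14))
cv2.imwrite("pics/t5.png",cv2.resize(im[130:290,100:400],None,fx=2.6,fy=2.6,interpolation=cv2.INTER_CUBIC)[:,:,::-1])
E
```

```text
clock: 19.62
tcp_pos: [548.7, 149.2, 190.9]
tcp_rot: [2.226, 2.216, -0.002]
force: [0.9, -0.5, -0.4]
opening: 0.236
finger_force: 0.0
(333.5662841796875, 240.62155151367188) 8.762760162353516 [ 547.08003013 -201.2244144 ]
```

View pics/t5.png

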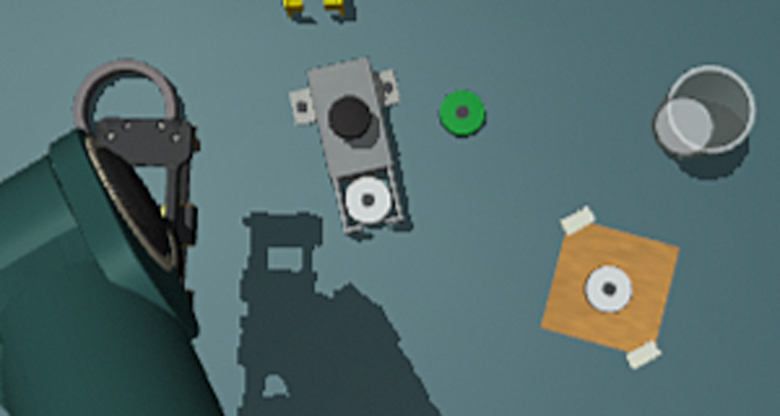

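The foot lies flat in the middle of the card, at crop (609,289). The plunger is up, the remaining feet are in the dispenser, and the other objects haven't moved.

```bash
python3 -c "
from workcell import *
print(close_job())"
```

```text
the job is handed in; nothing more can be done
None
```

I pressed the plunger to its stop once and it sprang back. One foot came out, and I pushed it over the bench to about the middle of the card, wholly on it; the job is handed in.

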